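# Tip the aperture bracket onto its slotted base

### The job

Two dark metal angle brackets stand on the optical table. Take the taller one, now standing on its short leg, and tip it over its corner so that it lies flat on its long slotted leg with the short leg (the one with the round aperture) upright. Let it pivot on its corner edge where it stands, without lifting it off the table or shoving it away, and leave the low bracket and the vial where they are.

Things in the scene. Friction and masses are not known exactly. Their poses are not given: they have to be found in the camera images.
- tall_bracket: taller dark metal angle bracket, plates 8 mm thick, 30 mm wide, 0.09 to 0.15 kg. Origin: middle of the outer corner edge, on the table; y along that edge. At the start x points along the flat short leg (60 mm, 12 mm round aperture in a 6 mm high bright ring), z up the long leg (100 mm, two slots); the long leg's outer face is at x = 0, its inner face at x = 8 mm. Once tipped, x points straight up.
- leg_top (a point): middle of the top end of the tall bracket's long leg, 100 mm from the corner. Pushed here, or up to 40 mm lower, from the inner side towards the bracket's -x, it pivots on its corner; past about 25 degrees it falls by itself onto the long leg's outer face, reaching 100 mm towards -x. The short leg's end rises with it, never above 62 mm. Axes as the bracket's.
- low_bracket: the other dark metal angle bracket, to be left alone: two equal legs of 60 mm, 30 mm wide, 8 mm thick, two small round holes in each. Origin: middle of the outer corner edge; x along the flat leg, y along the edge, z up the upright leg.
- vial: small brown vial with a black cap, 29 mm across, 42 mm high, standing near the middle of the front of the table, to be left alone. Origin: centre of its underside; z up.
Things that resemble listed ones, but are neither listed nor needed, are in the scene too. Leave any blue or pink look-alike of the tall_bracket alone.

How it is judged:
By the outcome, as a careful person would: the job done as asked, in the order asked, and still so for the second after the job is handed in, with the robot touching nothing.
It also fails if it takes over 26 s, if anything falls off the work surface, if the arm or the gripper's body presses on something with over 40 N, if the wrist force passes 120 N, or if a joint passes its speed limit or range.

### The arm

A 6-joint arm with a two-finger parallel gripper is mounted at the origin on a cart in front of the work surface, level with it; the furniture and walls round the work are solid. World frame = base frame: x ahead of the robot, y to its left, z up, the work surface at z = 0. Lengths are in m, angles in rad, forces in N, time in s.
With the tool pointing down it reaches from about 0.35 to 0.85 m from the base axis. Payload 8.1 kg.
Tool frame: the origin (TCP) lies between the finger pads; the fingertips stand 14 mm ahead of it and the grasp point (between the pads) lies 5 mm behind it (robot.tip_reach is the z of the fingertips in the tool frame, in m); z points along the fingers, y is the line along which they close (so a half turn about z gives the same grasp; the last joint's range is limited). The gripper opens to 93 mm and grips with 3 to 60 N. Pads are 15 mm wide; open, the fingers measure 128 mm over their backs; the gripper's body (75 mm by 188 mm) begins 65 mm behind the grasp point.
Start: joints at [1.079, 0.13, 1.488, -0, 1.523, -0.085], TCP at [0.237, 0.551, 0.233] pointing down, gripper open.
Joint ranges: [-2.96, 2.96], [-0.89, 2.26], [0.02, 2.5], [-1.34, 4.48], [0, 2.73], [-2.66, 2.66]. Speed limits (rad/s): [2.39, 2.39, 2.79, 3.14, 3.14, 3.14].

### API

Orientations are given as a rotation vector (axis times angle).
In Python, from plant import robot gives the robot as it stands. The module is installed in compiled form; this text tells all that it offers.
- The arm moves only by the shell command python3 -m handwheel 'ROWS' [FORCE]. ROWS is JSON, a list of rows, each a list of 7 numbers: the closure, from -1 (fully open) to 1 (shut), then the shift along the tool's x, y, z each as a share of 100 cm, from -1 to 1, then the turn, a rotation vector about the tool's x, y, z each as a share of 180 degrees, from -1 to 1. In form: [[grip, tx, ty, tz, rx, ry, rz], ...]. A call has 1 to 20 rows; each row is the pose to reach, as a shift and turn from the pose commanded when the call began, along the tool's axes at that moment, turning the shorter way round; what a row does not reach only later rows make up. A row lasts 1/8 s, in which the tool goes at most 62.5 mm and 10.7 degrees, less where a joint would pass 70% of its speed; a pose out of reach is approached as far as the arm can. A call with a number of a shift or a turn outside -1 to 1 is refused whole. A call with a gripper value outside its range is refused whole. The fingers move at their own pace and stop on an object; FORCE is the grip in N (left out, the last holds). Time passes only in rows, so rows that repeat a pose let the fingers close. It gives the time, the measured TCP pose, the force, the opening and the grip force at its end, in the units of the state.
- robot.read_state(): the state, without advancing time (a new reading comes with each control period).
- robot.read_camera(name): name is "scene" or "side" or "wrist"; returns a dict with "frame" (420x560x3 uint8, red, green, blue), "fx", "fy", "cx", "cy" (pixels), "rvec" (rotation vector, rad) and "tvec" (3), from world to camera coordinates, as OpenCV has them; the wrist camera has in their place "T_tool_cam" (4x4, takes a point from camera to tool coordinates, whose origin is the TCP and whose axes are the flange's). Camera axes: x right, y down, z forward; pixel columns grow to the right and rows downward; lengths in m; the calibration is good to about 2 mm. A picture is of the moment at which its call begins: read the wrist's pose just before it. There is no depth.
- robot.close_job(): hands the job in; it is judged then, once.
Trained networks look in a picture, given as the dict that the camera call returned (one of the last four; its "shot" number tells which), for a name from the list of things; names that differ only in an ending like _2 or _b are one class to them, and where a whole thing is asked for, a point or a joint stands for the part that bears it (a point fixed in the world has none). Each returns a list of dicts, best first, with "conf" (0 to 1); they miss things now and then, are a little off and sometimes report something else, mostly with a low value. They report only what shows in the picture. A call takes as long as a camera call. They do not tell look-alikes from the thing itself.
- robot.regions_of(picture, name): "mask" (420x560 bool, what is visible of it) and "rect" ([left, top, right, bottom] in pixels, round what is visible of it).
The state is a dict: "t": time; "q": joint angles; "dq": joint speeds; "joint_torque": joint torques, N m; "tool_pos": TCP position; "orientation": TCP orientation; "force": force on the tool from outside, world axes, zero at the start; "wrist_torque": the same for the moment, N m; "opening": finger opening in m; "gripper_force": force on a finger pad.
Only numpy, scipy, OpenCV 4.12 (cv2) and the standard library are available. Lean on these libraries where they do the work, as an engineer would, in place of code of your own. Each camera call takes 0.05 s, during which the arm holds its last target. There are 200 camera calls.

## Working session

There is one attempt and no reset: what is moved stays moved. The work goes in short steps, Python scripts to look and compute and a shell command to move; the robot and the scene stay as the last step left them, time stands still between calls to the robot, and variables do not carry over. Pictures are saved under pics/ and viewed, at most 10 in all, crops included, and the job is handed in when it is done.

```bash
mkdir -p pics
cat > h.py <<'E'
import numpy as np, cv2
from plant import robot
from scipy.spatial.transform import Rotation as R
def P(c):
    return cv2.Rodrigues(np.array(c["rvec"]))[0], np.array(c["tvec"]), np.array([[c["fx"],0,c["cx"]],[0,c["fy"],c["cy"]],[0,0,1.]])
def back(c,u,v,z=0.):
    r,t,K=P(c); d=r.T@np.linalg.inv(K)@[u,v,1]; o=-r.T@t; return o+d*(z-o[2])/d[2]
def proj(c,p):
    r,t,K=P(c); return cv2.projectPoints(np.atleast_2d(np.array(p,float)),np.array(c["rvec"],float),np.array(c["tvec"],float),K,None)[0][:,0]
E
python3 - <<'E'
from h import *
ims=[]
for n in("scene","side"):
    c=robot.read_camera(n); cv2.imwrite(f"pics/{n}0.png",c["frame"][:,:,::-1])
    for k in("tall_bracket","low_bracket","vial"):
        for d in robot.regions_of(c,k): print(n,k,round(d["conf"],2),d["rect"],back(c,(d["rect"][0]+d["rect"][2])/2,d["rect"][3]).round(3))
s=robot.read_state();print(s["t"],s["tool_pos"],R.from_rotvec(s["orientation"]).as_matrix().round(3))
E
```

```text
scene tall_bracket 0.96 [264.9, 162.0, 286.5, 208.3] [ 0.513  0.075 -0.   ]
scene tall_bracket 0.83 [288.7, 254.6, 324.8, 287.9] [ 0.45  -0.122  0.   ]
scene tall_bracket 0.74 [223.6, 209.6, 256.3, 251.7] [0.386 0.024 0.   ]
scene tall_bracket 0.55 [268.2, 284.2, 294.1, 337.5] [ 0.35  -0.174  0.   ]
scene low_bracket 0.76 [291.4, 148.7, 306.0, 172.4] [ 0.621  0.133 -0.   ]
scene vial 0.61 [280.9, 220.7, 294.1, 244.4] [ 0.478 -0.018  0.   ]
side tall_bracket 0.92 [291.2, 141.4, 311.2, 169.5] [ 0.381 -0.117 -0.   ]
side tall_bracket 0.84 [282.0, 246.1, 309.8, 271.6] [0.539 0.12  0.   ]
side tall_bracket 0.65 [320.7, 190.1, 353.4, 227.0] [0.398 0.072 0.   ]
side tall_bracket 0.56 [263.4, 149.5, 292.6, 194.5] [ 0.471 -0.079  0.   ]
side low_bracket 0.89 [255.7, 288.4, 274.9, 330.4] [0.658 0.2   0.   ]
side vial 0.63 [284.7, 209.7, 293.1, 227.5] [ 0.496  0.016 -0.   ]
0.4 [0.2373574  0.55099707 0.23251016] [[-0.918  0.396 -0.   ]
 [ 0.396  0.918 -0.   ]
 [ 0.    -0.    -1.   ]]
```

View pics/scene0.png

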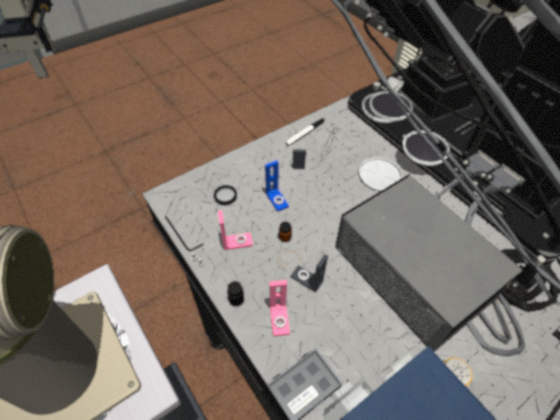

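View pics/side0.png

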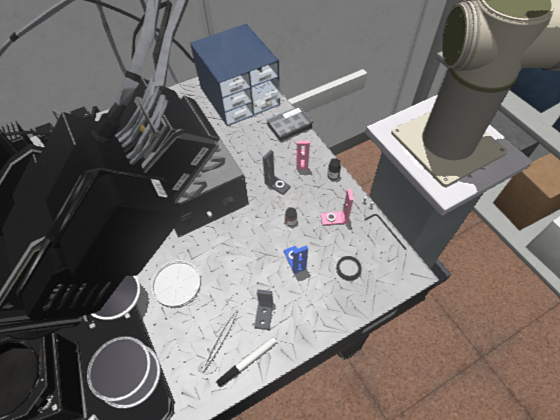

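The candidates for the tall bracket, by scene pixel, are dark (310,272), blue (275,186), pink (235,232) and pink (280,307). The low dark bracket is at (299,160). By the description I choose the dark one at scene (310,272), side (276,172). Next is one close crop to check that choice.

Run:
```python
from h import *
a=cv2.imread("pics/scene0.png")[240:300,270:340];b=cv2.imread("pics/side0.png")[142:202,250:320]
cv2.imwrite("pics/crop0.png",np.vstack([cv2.resize(x,None,fx=5,fy=5,interpolation=cv2.INTER_CUBIC) for x in(a,b)]))
```

```text
(no output)
```

View pics/crop0.png

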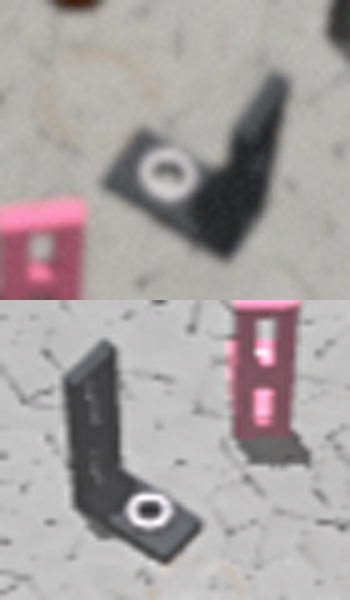

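The crop shows a dark bracket with one long slotted leg upright and a ringed flat short leg, so this is the target. The flat leg points towards the upper left in scene and the lower right in side. I'll fit its pose (x, y, yaw) to the masks.

```bash
cat >> h.py <<'E'
def boxes(p,tilt=0):
    x,y,a=p; out=[]
    for bx,bz in(((0,.06),(0,.008)),((0,.008),(0,.1))):
        q=np.array([[i,j,k] for i in bx for j in(-.015,.015) for k in bz])
        q=q@R.from_euler('y',-tilt).as_matrix().T
        out.append(q@R.from_euler('z',a).as_matrix().T+[x,y,0])
    return out
def sil(c,p,S=4):
    m=np.zeros((420*S,560*S),np.uint8)
    for b in boxes(p): cv2.fillConvexPoly(m,cv2.convexHull((proj(c,b)*S+S/2).astype(np.int32)),1)
    return m
E
python3 - <<'E'
from h import *
from scipy.optimize import minimize
obs=[]
for n,uv in(("scene",(310,272)),("side",(276,172))):
    c=robot.read_camera(n)
    d=min(robot.regions_of(c,"tall_bracket"),key=lambda d:np.hypot((d["rect"][0]+d["rect"][2])/2-uv[0],(d["rect"][1]+d["rect"][3])/2-uv[1]))
    obs.append((c,cv2.resize(d["mask"].astype(np.uint8),None,fx=4,fy=4,interpolation=0)))
def f(p,o=obs):
    r=0
    for c,m in o:
        s=sil(c,p); r-=(s&m).sum()/(s|m).sum()
    return r
p0=back(obs[0][0],311,284)[:2]
best=min((minimize(f,[*p0,a],method="Nelder-Mead",options=dict(initial_simplex=np.array([[*p0,a],[p0[0]+.015,p0[1],a],[p0[0],p0[1]+.015,a],[*p0,a+.4]]))) for a in np.arange(0,6.28,.7)),key=lambda r:r.fun)
print(best.x,best.fun)
for o in obs:
    print(f(best.x,[o]))
p=best.x;Rz=R.from_euler('z',p[2]).as_matrix()
print("ex",Rz[:,0],"ey",Rz[:,1]); 
for i,n in enumerate(("scene","side")):
    c=obs[i][0];print(n,[proj(c,b).round(0).tolist() for b in boxes(p)][0][::3])
# others on the table
c=obs[0][0]
for n,u in(("blue",(275,195)),("pink1",(225,245)),("pink2",(278,312)),("blackvial",(236,302)),("vial",(286,239)),("box corner",(340,248)),("box front",(437,343)),("tray",(297,368))):
    print(n,back(c,*u).round(3))
E
```

```text
[ 0.46992792 -0.13452334  1.93469921] -1.8467242252017801
-0.9136260217409623
-0.9330982034608178
ex [-0.35592423  0.93451482  0.        ] ey [-0.93451482 -0.35592423  0.        ]
scene [[323.0, 282.0], [315.0, 291.0], [289.0, 278.0]]
side [[264.0, 182.0], [271.0, 173.0], [290.0, 187.0]]
blue [0.534 0.108 0.   ]
pink1 [0.369 0.057 0.   ]
pink2 [ 0.374 -0.13   0.   ]
blackvial [ 0.32  -0.067  0.   ]
vial [ 0.483 -0.005  0.   ]
box corner [ 0.564 -0.089  0.   ]
box front [ 0.577 -0.346  0.   ]
tray [ 0.341 -0.234  0.   ]
```

The fit is good (IoU 0.91 and 0.93): corner at (0.470, -0.135), with ex = (-0.356, 0.935). I'll go above a point 60 mm out on the inner side, fingers shut, with tool y along the bracket's -x.

```bash
python3 -m handwheel '[[1,-0.443,-0.494,0,0,0,0.755],[1,-0.443,-0.494,0,0,0,0.755],[1,-0.443,-0.494,0,0,0,0.755],[1,-0.443,-0.494,0,0,0,0.755],[1,-0.443,-0.494,0,0,0,0.755],[1,-0.443,-0.494,0,0,0,0.755],[1,-0.443,-0.494,0,0,0,0.755],[1,-0.443,-0.494,0,0,0,0.755],[1,-0.443,-0.494,0,0,0,0.755],[1,-0.443,-0.494,0,0,0,0.755],[1,-0.443,-0.494,0,0,0,0.755],[1,-0.443,-0.494,0,0,0,0.755],[1,-0.443,-0.494,0,0,0,0.755],[1,-0.443,-0.494,0,0,0,0.755],[1,-0.443,-0.494,0,0,0,0.755],[1,-0.443,-0.494,0,0,0,0.755],[1,-0.443,-0.494,0,0,0,0.755],[1,-0.443,-0.494,0,0,0,0.755]]' 10
python3 - <<'E'
from h import *
s=robot.read_state();c=robot.read_camera("wrist")
f=c["frame"].copy()
Tt=np.eye(4);Tt[:3,:3]=R.from_rotvec(s["orientation"]).as_matrix();Tt[:3,3]=s["tool_pos"]
W=np.linalg.inv(Tt@np.array(c["T_tool_cam"]));c["rvec"]=cv2.Rodrigues(W[:3,:3])[0];c["tvec"]=W[:3,3]
for b in boxes([.470,-.1345,1.9347]):
    for u in proj(c,b): cv2.circle(f,tuple(int(v) for v in u),2,(0,255,0),-1)
cv2.imwrite("pics/w1.png",f[:,:,::-1])
ex=np.array([-.356,.935]);d=np.array(s["tool_pos"])[:2]-[.470,-.1345]
print(s["t"],s["tool_pos"],Tt[:3,:3].round(3),"along ex",d@ex,"lat",d@[-.935,-.356],s["opening"],robot.tip_reach)
E
```

```text
t: 2.85
tool_pos: [0.4488, -0.0778, 0.2327]
orientation: [3.09, 0.568, 0.0]
force: [-0.0, 0.4, -1.1]
opening: 0.0005
gripper_force: 0.0
2.85 [ 0.44880424 -0.07781682  0.23268859] [[ 0.935  0.356  0.   ]
 [ 0.356 -0.935  0.   ]
 [ 0.     0.    -1.   ]] along ex 0.060544467387042854 lat -0.00036118039347614816 0.0005176857220495126 0.014
```

View pics/w1.png

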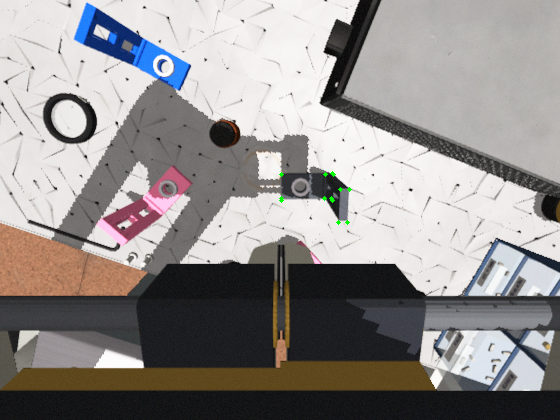

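The projected model (green dots) lands on the dark bracket at about (282–348, 172–222), so position and alignment are confirmed. I'll descend, then approach and push slowly along tool +y.

```bash
python3 -m handwheel '[[1,0,0,0.05,0,0,0],[1,0,0,0.1,0,0,0],[1,0,0,0.13,0,0,0],[1,0,0,0.143,0,0,0],[1,0,0,0.143,0,0,0],[1,0,0.010,0.143,0,0,0],[1,0,0.018,0.143,0,0,0],[1,0,0.024,0.143,0,0,0],[1,0,0.028,0.143,0,0,0],[1,0,0.031,0.143,0,0,0],[1,0,0.034,0.143,0,0,0],[1,0,0.037,0.143,0,0,0],[1,0,0.040,0.143,0,0,0],[1,0,0.043,0.143,0,0,0],[1,0,0.046,0.143,0,0,0],[1,0,0.049,0.143,0,0,0],[1,0,0.052,0.143,0,0,0],[1,0,0.055,0.143,0,0,0],[1,0,0.055,0.143,0,0,0]]'
python3 - <<'E'
from h import *
o=[]
for n,(x,y) in(("scene",(270,220)),("side",(230,122))):
    c=robot.read_camera(n);o.append(cv2.resize(c["frame"][y:y+100,x:x+100,::-1],None,fx=4,fy=4,interpolation=2))
cv2.imwrite("pics/p2.png",np.hstack(o))
s=robot.read_state();d=np.array(s["tool_pos"])[:2]-[.470,-.1345];print(s["t"],s["tool_pos"],d@[-.356,.935])
E
```

```text
t: 5.28
tool_pos: [0.4684, -0.1295, 0.0896]
orientation: [3.09, 0.567, 0.0]
force: [-0.2, -0.4, -0.0]
opening: 0.0001
gripper_force: 0.1
5.375 [ 0.46826587 -0.12935809  0.08961339] 0.0054250388822266035
```

View pics/p2.png

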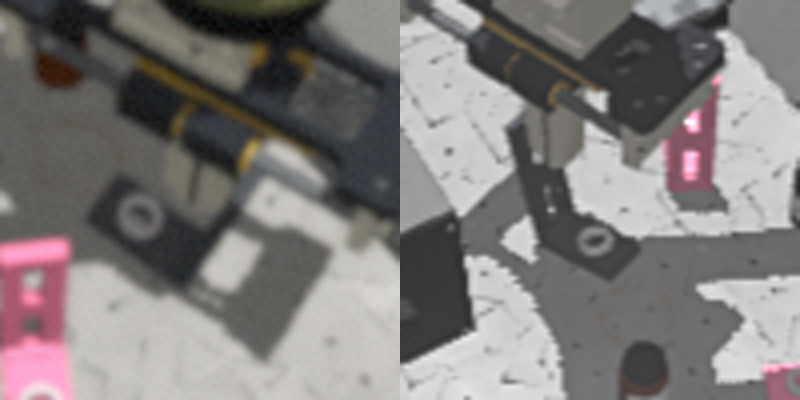

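The bracket is tilting about its corner, against the fingers at side crop (540,130), with the short leg starting to lift. I'll keep going slowly past the balance point, then retreat upwards.

```bash
python3 -m handwheel '[[1,0,0.003,0,0,0,0],[1,0,0.006,0,0,0,0],[1,0,0.009,0,0,0,0],[1,0,0.012,0,0,0,0],[1,0,0.015,0,0,0,0],[1,0,0.018,0,0,0,0],[1,0,0.021,0,0,0,0],[1,0,0.024,0,0,0,0],[1,0,0.024,0,0,0,0],[1,0,0.024,0,0,0,0],[1,0,0.024,0,0,0,0],[1,0,0.024,-0.04,0,0,0],[1,0,0.024,-0.09,0,0,0],[1,0,-0.05,-0.14,0,0,0],[1,0,-0.11,-0.14,0,0,0],[1,0,-0.17,-0.14,0,0,0],[1,0,-0.2,-0.14,0,0,0],[1,0,-0.2,-0.14,0,0,0]]'
python3 - <<'E'
from h import *
o=[]
for n,(x,y) in(("scene",(260,140)),("side",(215,122))):
    c=robot.read_camera(n);o.append(cv2.resize(c["frame"][y:y+200,x:x+130,::-1],None,fx=3,fy=3,interpolation=2))
    p=R.from_euler('z',1.9347).apply(np.array([[-.1,.015,0],[-.1,-.015,0],[0,.015,.06],[0,-.015,.06]]))+[.47,-.1345,0]
    print(n,(proj(c,p)-[x,y])*3)
cv2.imwrite("pics/p3.png",np.hstack(o))
s=robot.read_state();print(s["t"],s["tool_pos"],s["force"])
E
```

```text
t: 7.62
tool_pos: [0.3965, 0.0602, 0.23]
orientation: [-3.088, -0.574, -0.002]
force: [-0.6, -0.4, 1.0]
opening: 0.0004
gripper_force: 0.0
scene [[301.56449813 540.8940296 ]
 [322.96267267 503.60687998]
 [172.089153   415.22705076]
 [196.38099319 379.76140408]]
side [[ 82.40070869 102.13496297]
 [ 59.05941768 122.86932157]
 [166.91513277 113.40831142]
 [142.60242217 136.10504943]]
7.725 [0.39741636 0.05771883 0.22980112] [ 0.13435103 -0.86933591 -0.32795596]
```

View pics/p3.png

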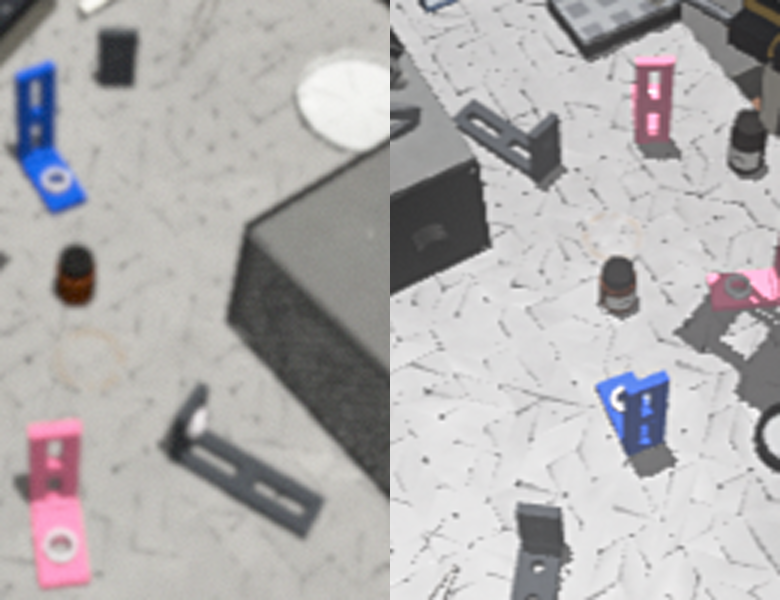

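The bracket lies flat on its slotted leg. The leg's far end in scene is at about (302,541) to (323,504), which is where a pure pivot would put it. The short leg with the ring is upright, and the vial, low bracket and look-alikes haven't moved.

```bash
python3 -m handwheel '[[1,0,0,0,0,0,0],[1,0,0,0,0,0,0]]' && python3 -c "
from plant import robot
print(robot.close_job())"
```

```text
t: 7.98
tool_pos: [0.3976, 0.0566, 0.2294]
orientation: [3.091, 0.564, -0.001]
force: [0.6, 0.2, 0.3]
opening: 0.0008
gripper_force: 0.0
the job is handed in; nothing more can be done
None
```

The tall dark bracket was pivoted on its corner and lies flat on its slotted leg with the apertured leg upright; the low bracket and vial look unmoved in the last pictures, and the job was handed in at about 8 s.

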